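# Sort the full and the empty screw tin by weight

## Task

Two sealed square screw tins that look alike stand on the workshop bench: one is full, the other empty. Lift them to feel which is which, stand the full one upright in the rectangular wooden tray and the empty one upright in the round steel dish, and let go. Never let a tin tip over.

Things in the scene. Friction and masses are not known exactly. Their poses are not given: they have to be found in the camera images.
- tin_a: sealed square steel tin with a paper band, 50 x 50 mm, 60 mm tall (51 mm across the lid, its top 10 mm), nearer to the robot. Origin: centre of its underside; z up, x and y square to its side faces. Looks like the other tin. One of the two is full (0.40 to 0.65 kg, 4 to 6.4 N), the other empty (0.08 kg, 0.8 N); which one varies. The contents hardly shift
- tin_b: sealed square steel tin with a paper band, 50 x 50 mm, 60 mm tall (51 mm across the lid, its top 10 mm), farther from the robot. Origin: centre of its underside; z up, x and y square to its side faces. Looks like the other tin. One of the two is full (0.40 to 0.65 kg, 4 to 6.4 N), the other empty (0.08 kg, 0.8 N); which one varies. The contents hardly shift
- wooden_tray: the tray for full tins: a shallow open rectangular wooden tray fixed to the bench, 180 mm along its x, 130 mm along its y, 25 mm high, walls 6 mm and floor 6 mm thick. Origin: centre of its underside, on the bench; z up. It stands to the left or to the right of the tins
- steel_dish: the dish for empty tins: a shallow open round steel parts dish fixed to the bench, 160 mm across, 25 mm high, wall 4 mm and floor 6 mm thick. Origin: centre of its underside, on the bench; z up. It stands on the other side of the tins from the tray

How it is judged:
By the outcome, as a careful person would: the job done as asked, in the order asked, and still so for the second after the job is handed in, with the robot touching nothing.
It also fails if it takes over 64 s, if anything falls off the work surface, if the arm or the gripper's body presses on something with over 40 N, if the wrist force passes 120 N, or if a joint passes its speed limit or range.

## Robot

A 6-joint arm with a two-finger parallel gripper is mounted at the origin on the work surface. World frame = base frame: x ahead of the robot, y to its left, z up, the work surface at z = 0. Lengths are in mm, angles in rad, forces in N, time in s.
With the tool pointing down it reaches from about 350 to 775 mm from the base axis. Payload 7.3 kg.
Tool frame: the origin (TCP) lies on the front face of the gripper's body, between the roots of the fingers; the fingertips stand 66 mm ahead of it and the grasp point (between the pads) lies 47 mm ahead of it (bot.tip_extent is the distance from the TCP to the fingertips, in mm); z points along the fingers, y is the line along which they close (so a half turn about z gives the same grasp; the last joint's range is limited). The gripper opens to 92 mm and grips with 3 to 60 N. Pads are 19 mm wide; open, the fingers measure 130 mm over their backs; the gripper's body (75 mm by 190 mm) begins 47 mm behind the grasp point.
Start: joints at [1.066, 0.342, 1.524, -0, 1.275, -0.146], TCP at [184.338, 491.587, 292.241] pointing down, gripper open.
Joint ranges: [-2.53, 2.53], [-0.77, 2.02], [0.04, 2.7], [-1, 4.14], [0.28, 2.66], [-3.11, 3.11]. Speed limits (rad/s): [2.57, 2.57, 3.14, 3.14, 3.14, 3.14].

## Interface

Orientations are given as [roll, pitch, yaw] about the fixed x, y, z axes, in that order (R = Rz(yaw) Ry(pitch) Rx(roll)).
In Python, from plant import readout, viewer, order, bot gives the robot as it stands.
- The arm moves only by the shell command python3 -m creep 'ROWS'. ROWS is text: rows parted by semicolons, each of 7 numbers parted by spaces: the shift along the world's x, y, z in m, then the turn, a rotation vector about the world's x, y, z in rad, then the opening in per cent of the stroke, from 0 (shut) to 100 (fully open). A call has 1 to 8 rows; each row shifts and turns the commanded pose from where the row before left it; what a row does not reach is not made up. A row lasts 1/12 s, in which the tool goes at most 41.7 mm and 7.16 degrees, less where a joint would pass 70% of its speed; a pose out of reach is approached as far as the arm can. A call is refused whole if a number of a shift passes 0.0417 or a number of a turn 0.125, either way. A call with a gripper value outside its range is refused whole. The fingers move at their own pace and stop on an object; the grip force is fixed at half the most. Time passes only in rows, so rows that do not move let the fingers close. It gives the time, the measured TCP pose, the force, the opening and the grip force at its end, in the units of the state.
- readout.get_obs(): the state, without advancing time (a new reading comes with each control period).
- viewer.capture(name): name is "scene" or "side" or "wrist"; returns the picture (480x640x3 uint8, red, green, blue); there is no depth.
- viewer.camera_info(name): a dict with "fx", "fy", "cx", "cy" (pixels), "origin" and "rotation" of the camera in the world. Camera axes: x right, y up, looking along -z (the intrinsics and any distortion apply to the point x, -y, -z); pixel columns grow to the right and rows downward; lengths in mm; the calibration is good to about 2 mm. The wrist camera is an equidistant fisheye: a pixel r from the principal point sees the ray r / f radians off the axis. A picture is of the moment at which its call begins: read the wrist's pose just before it. camera_info takes no time and is no camera call; for the wrist camera it gives the pose at the moment of the call.
- order.close_job(): hands the job in; it is judged then, once.
The state is a dict: "time": time; "joint_positions": joint angles; "dq": joint speeds; "tau": joint torques, N m; "tool_pos": TCP position; "tcp_rot": TCP orientation; "contact_force": force on the tool from outside, world axes, zero at the start; "moment": the same for the moment, N m; "grip_width": finger opening in mm; "finger_force": force on a finger pad.
Only numpy, scipy, OpenCV 4.12 (cv2) and the standard library are available. Lean on these libraries where they do the work, as an engineer would, in place of code of your own. Each camera call takes 0.05 s, during which the arm holds its last target. There are 200 camera calls.

## Working session

There is one attempt and no reset: what is moved stays moved. The work goes in short steps, Python scripts to look and compute and a shell command to move; the robot and the scene stay as the last step left them, time stands still between calls to the robot, and variables do not carry over. Pictures are saved under pics/ and viewed, at most 10 in all, crops included, and the job is handed in when it is done.

```bash
mkdir -p pics
python3 - <<'E'
from plant import readout, viewer
import cv2
o=readout.get_obs();print(o)
for n in("scene","side"):
    print(n,viewer.camera_info(n)); cv2.imwrite(f"pics/{n}0.png",viewer.capture(n)[:,:,::-1])
E
```

```text
{'time': 0.0, 'joint_positions': array([ 1.06602762e+00,  3.42728742e-01,  1.52502016e+00,  2.07242960e-05,
        1.27540150e+00, -1.46010144e-01]), 'dq': array([ 0.00049556, -0.00091248, -0.00052896,  0.00014956, -0.00096908,
        0.00042351]), 'tau': array([ 2.35658053e-04, -4.31244636e+01, -2.44223374e+01,  7.19522615e-02,
        5.58570900e-02, -1.06015680e-04]), 'tool_pos': array([184.16259228, 491.31007066, 291.5406666 ]), 'tcp_rot': array([-3.14005436e+00, -2.46245918e-04,  2.78282785e+00]), 'contact_force': array([ 0.28490794, -0.12479557,  0.24241606]), 'moment': array([-0.019034  ,  0.02665356,  0.01910048]), 'finger_force': 0.0, 'grip_width': 91.86562189374303}
scene {'fx': 458.26787281221186, 'fy': 458.26787281221186, 'cx': 317.90054380855116, 'cy': 244.0308324271841, 'origin': array([1154.90909498,  -87.65740605,  414.29743821]), 'rotation': array([1.01103888, 0.01828911, 1.39444778])}
side {'fx': 610.8518553855156, 'fy': 610.8518553855156, 'cx': 319.1917713773688, 'cy': 245.29197596046387, 'origin': array([ 313.38992524, -660.95074849,  582.07669813]), 'rotation': array([ 0.90695659, -0.01604103, -0.34633568])}
```

View pics/scene0.png

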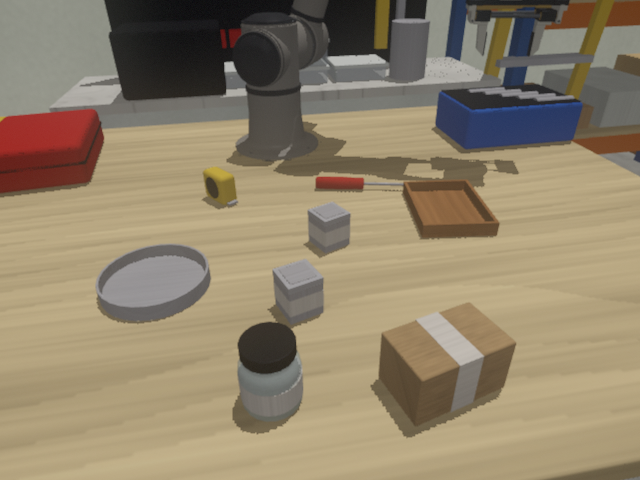

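View pics/side0.png

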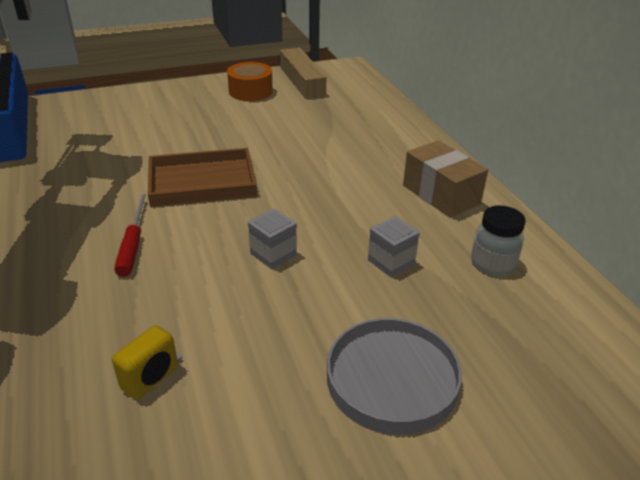

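The scene view shows tin_a at about (329,227), tin_b at (299,291), the dish at (155,280), the tray at (448,207), and the jar at (270,370) close to tin_b. The side view has the tins at (273,238) and (394,245), the tray at (202,177) and the dish at (394,373). I'll zoom in to pick out the corners.

Run:
```python
import cv2,numpy as np
s=cv2.imread("pics/scene0.png");d=cv2.imread("pics/side0.png")
def c(im,x,y): # 80x60 crop x5
    return cv2.resize(im[y:y+60,x:x+80],(400,300),interpolation=cv2.INTER_CUBIC)
m=np.vstack([np.hstack([c(s,290,195),c(s,260,260)]),np.hstack([c(d,233,208),c(d,353,215)])])
cv2.imwrite("pics/zoom.png",m)
```

```text
(no output)
```

View pics/zoom.png

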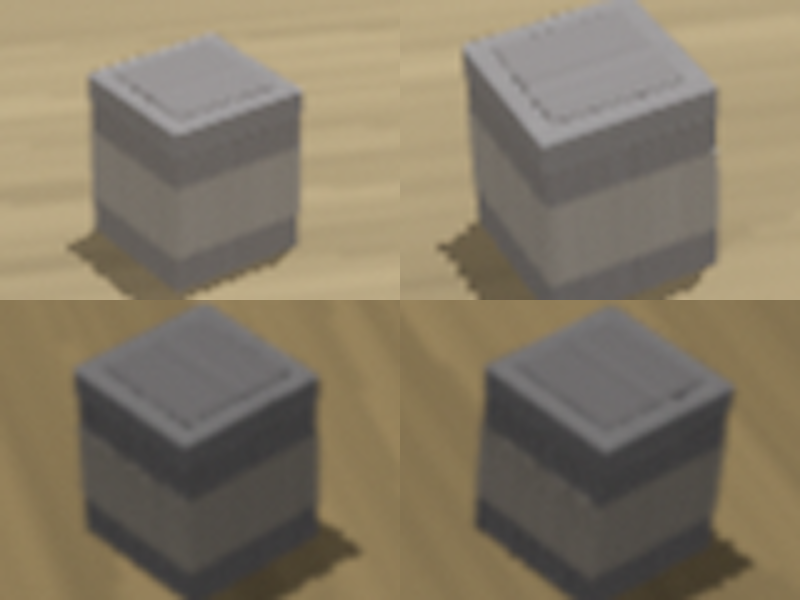

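```bash
cat > h.py <<'E'
import numpy as np
from plant import viewer
from scipy.spatial.transform import Rotation as R
from scipy.optimize import least_squares
def ray(name,px,z):
    i=viewer.camera_info(name);px=np.atleast_2d(px).astype(float)
    v=np.c_[(px[:,0]-i['cx'])/i['fx'],-(px[:,1]-i['cy'])/i['fy'],-np.ones(len(px))]
    w=R.from_euler('xyz',i['rotation']).apply(v); o=i['origin']
    return (o+w*((z-o[2])/w[:,2])[:,None])[:,:2]
E
python3 - <<'E'
from h import *
q={'a':{'scene':np.array([[91,75],[210,35],[300,93],[177,136]])/5+[290,195],'side':np.array([[77,73],[198,4],[318,79],[185,148]])/5+[233,208]},
'b':{'scene':np.array([[64,48],[222,0],[315,90],[145,148]])/5+[260,260],'side':np.array([[88,70],[212,5],[332,90],[205,153]])/5+[353,215]}}
for k,d in q.items():
  for n,p in d.items():
    w=ray(n,p-.0,60);e=np.diff(np.vstack([w,w[:1]]),axis=0)
    a=np.angle(np.mean(np.exp(4j*np.arctan2(e[:,1],e[:,0]))))/4
    print(k,n,w.mean(0).round(1),np.linalg.norm(e,axis=1).round(1),'yaw',a.round(3))
for n,p in {'scene':[[405,184],[464,181],[494,224],[417,226]],'side':[[150,156],[249,150],[256,191],[149,195]]}.items():
    w=ray(n,p,25);print('tray',n,w.round(0).tolist(),w.mean(0).round(1))
for n,p in {'scene':[[98,281],[210,270],[163,247],[150,307]],'side':[[328,370],[461,375],[394,320],[394,420]]}.items():
    w=ray(n,p,25);f=least_squares(lambda c:np.linalg.norm(w-c,axis=1)-80,w.mean(0));print('dish',n,f.x.round(1),f.fun.round(1))
for n,p,z in [('scene',[270,345],80),('side',[503,222],80),('scene',[270,400],0),('side',[497,262],0)]: print('jar',n,ray(n,p,z).round(0))
E
```

```text
a scene [502.6  40.3] [48.7 51.  48.6 50.4] yaw 0.415
a side [500.6  35.5] [48.8 52.6 49.7 48.7] yaw 0.433
b scene [664.7 -34.5] [47.2 49.4 49.  50.3] yaw 0.328
b side [662.3 -38.7] [51.3 51.3 49.4 48.6] yaw 0.318
tray scene [[354.0, 225.0], [366.0, 346.0], [540.0, 318.0], [520.0, 189.0]] [444.9 269.5]
tray side [[363.0, 350.0], [538.0, 315.0], [514.0, 178.0], [344.0, 221.0]] [439.7 266. ]
dish scene [ 575.6 -234. ] [-0.8 -0.5 -4.3 -4.3]
dish side [ 568.8 -240.3] [-1.5 -1.5 -3.5 -3.1]
jar scene [[809. -82.]]
jar side [[803. -93.]]
jar scene [[812. -88.]]
jar side [[815. -88.]]
```

```bash
r="0.0198 -0.0283 -0.006 0 0 -0.049 100"; 
python3 -m creep '0.0198 -0.0283 -0.006 0 0 -0.049 100;0.0198 -0.0283 -0.006 0 0 -0.049 100;0.0198 -0.0283 -0.006 0 0 -0.049 100;0.0198 -0.0283 -0.006 0 0 -0.049 100;0.0198 -0.0283 -0.006 0 0 -0.049 100;0.0198 -0.0283 -0.006 0 0 -0.049 100;0.0198 -0.0283 -0.006 0 0 -0.049 100;0.0198 -0.0283 -0.006 0 0 -0.049 100'
python3 -m creep '0.0198 -0.0283 -0.006 0 0 -0.049 100;0.0198 -0.0283 -0.006 0 0 -0.049 100;0.0198 -0.0283 -0.006 0 0 -0.049 100;0.0198 -0.0283 -0.006 0 0 -0.049 100;0.0198 -0.0283 -0.006 0 0 -0.049 100;0.0198 -0.0283 -0.006 0 0 -0.049 100;0.0198 -0.0283 -0.006 0 0 -0.049 100;0.0198 -0.0283 -0.006 0 0 -0.049 100'
python3 -m creep '0 0 0 0 0 0 100;0 0 0 0 0 0 100;0 0 0 0 0 0 100'
python3 - <<'E'
from plant import readout, viewer
import cv2
i=viewer.camera_info("wrist");im=viewer.capture("wrist");print(i);cv2.imwrite("pics/w0.png",im[:,:,::-1])
print(readout.get_obs()['tool_pos'],readout.get_obs()['tcp_rot'],readout.get_obs()['contact_force'])
E
```

```text
time: 0.77
tool_pos: [343.2, 263.6, 243.8]
tcp_rot: [-3.141, -0.0, 2.389]
contact_force: [0.1, 1.3, 0.3]
grip_width: 92.1
finger_force: 0.0
time: 1.43
tool_pos: [501.7, 37.1, 195.7]
tcp_rot: [-3.141, -0.0, 1.996]
contact_force: [1.1, 0.2, 0.1]
grip_width: 92.0
finger_force: 0.0
time: 1.68
tool_pos: [500.6, 39.0, 195.8]
tcp_rot: [-3.14, -0.001, 1.999]
contact_force: [0.0, -0.1, 0.4]
grip_width: 91.8
finger_force: 0.0
{'fx': 371.64829954431775, 'fy': 371.64829954431775, 'cx': 321.7471215340194, 'cy': 239.3712562377894, 'origin': array([470.20043435, 103.84431208, 288.17961412]), 'rotation': array([-0.26668615,  0.0011746 ,  0.42850327])}
[500.45084522  39.49502249 196.10738941] [-3.14088584e+00 -6.91336633e-04  1.99979312e+00] [-0.58393785  0.31012119 -0.21918841]
```

View pics/w0.png

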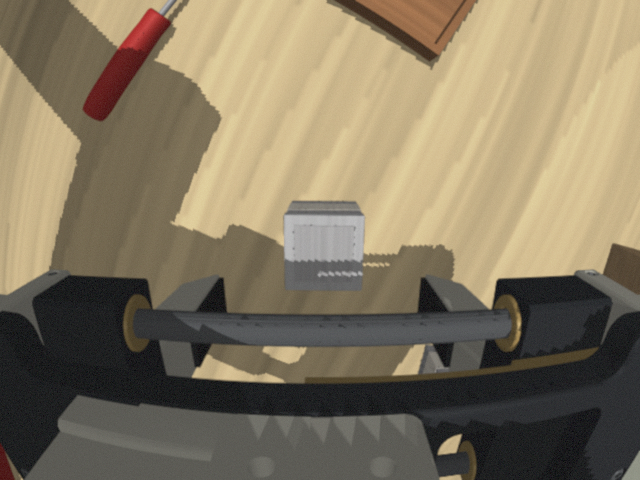

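Wrist view: tin_a's lid is square to the fingers, spanning u 285–363 and v 212–289, and centred between the pads (u 225 and 420).

```bash
cat >> h.py <<'E'
def wray(i,px,z):
    px=np.atleast_2d(px).astype(float);d=px-[i['cx'],i['cy']];r=np.linalg.norm(d,axis=1);t=r/i['fx'];s=np.sin(t)/np.maximum(r,1e-9)
    v=np.c_[d[:,0]*s,-d[:,1]*s,-np.cos(t)]
    w=R.from_euler('xyz',i['rotation']).apply(v);o=i['origin']
    return (o+w*((z-o[2])/w[:,2])[:,None])[:,:2]
E
python3 - <<'E'
from h import *
w=wray(viewer.camera_info('wrist'),[[285,212],[363,212],[363,289],[285,289]],60)
e=np.diff(np.vstack([w,w[:1]]),axis=0);print(w.mean(0),np.linalg.norm(e,axis=1),np.arctan2(e[:,1],e[:,0]))
E
```

```text
[500.62689974  40.52774964] [48.98532038 52.23671575 52.10851468 52.19483052] [ 0.42996723 -1.10962899 -2.71235158  1.97214276]
```

```bash
python3 -m creep '0 0.0015 -0.02 0 0 0 100;0 0 -0.02 0 0 0 100;0 0 -0.02 0 0 0 100;0 0 -0.02 0 0 0 100;0 0 -0.016 0 0 0 100;0 0 -0.012 0 0 0 100;0 0 -0.008 0 0 0 100;0 0 -0.003 0 0 0 100'
python3 -m creep '0 0 0 0 0 0 100;0 0 0 0 0 0 100;0 0 0 0 0 0 40;0 0 0 0 0 0 40;0 0 0 0 0 0 40;0 0 0 0 0 0 40;0 0 0 0 0 0 40;0 0 0 0 0 0 40'
python3 -m creep '0 0 0 0 0 0 40;0 0 0 0 0 0 40;0 0 0 0 0 0 40;0 0 0 0 0 0 40;0 0 0 0 0 0 40;0 0 0 0 0 0 40;0 0 0 0 0 0 40;0 0 0 0 0 0 40'
```

```text
time: 2.4
tool_pos: [500.3, 41.3, 76.5]
tcp_rot: [-3.14, -0.001, 2.001]
contact_force: [-0.3, -0.1, 0.0]
grip_width: 91.6
finger_force: 0.0
time: 3.07
tool_pos: [501.2, 40.2, 77.3]
tcp_rot: [3.141, 0.0, 1.999]
contact_force: [-0.5, -0.1, 0.1]
grip_width: 56.4
finger_force: 0.0
time: 3.73
tool_pos: [501.2, 40.3, 77.3]
tcp_rot: [3.141, 0.0, 1.999]
contact_force: [-0.5, -1.0, 1.5]
grip_width: 49.7
finger_force: 30.0
```

```bash
python3 -m creep '0 0 0.005 0 0 0 0;0 0 0.01 0 0 0 0;0 0 0.015 0 0 0 0;0 0 0.02 0 0 0 0;0 0 0.02 0 0 0 0;0 0 0.015 0 0 0 0;0 0 0.01 0 0 0 0;0 0 0.005 0 0 0 0'
python3 -m creep '0 0 0 0 0 0 0;0 0 0 0 0 0 0;0 0 0 0 0 0 0;0 0 0 0 0 0 0'
python3 -m creep '0 0 0 0 0 0 0;0 0 0 0 0 0 0'
```

```text
time: 4.4
tool_pos: [501.6, 40.3, 179.2]
tcp_rot: [3.139, 0.001, 1.999]
contact_force: [0.4, 0.5, -1.1]
grip_width: 49.7
finger_force: 30.0
time: 4.73
tool_pos: [500.7, 40.3, 176.3]
tcp_rot: [-3.14, -0.001, 1.999]
contact_force: [-0.2, -0.5, -0.5]
grip_width: 49.7
finger_force: 30.0
time: 4.9
tool_pos: [500.9, 40.3, 176.7]
tcp_rot: [-3.141, -0.001, 1.999]
contact_force: [0.3, 0.6, -0.5]
grip_width: 49.6
finger_force: 30.0
```

The reading dropped by about 0.8 N on lifting, against at least 4 N for a full tin, so tin_a is the empty one. It goes to the dish.

```bash
python3 -m creep '0.003 -0.012 0 0 0 0 0;0.006 -0.024 0 0 0 0 0;0.008 -0.03 0 0 0 0 0;0.008 -0.03 0 0 0 0 0;0.008 -0.03 0 0 0 0 0;0.008 -0.03 0 0 0 0 0;0.008 -0.03 0 0 0 0 0;0.008 -0.03 0 0 0 0 0'
python3 -m creep '0.008 -0.03 0 0 0 0 0;0.005 -0.02 0 0 0 0 0;0.003 -0.009 0 0 0 0 0;0 0 0 0 0 0 0;0 0 0 0 0 0 0;0 0 0 0 0 0 0'
python3 - <<'E'
from plant import readout, viewer
import cv2
i=viewer.camera_info("wrist");im=viewer.capture("wrist");print(i);cv2.imwrite("pics/w1.png",im[:,:,::-1])
E
```

```text
time: 5.57
tool_pos: [558.2, -178.3, 177.0]
tcp_rot: [-3.141, 0.0, 1.999]
contact_force: [0.3, 0.5, -0.9]
grip_width: 49.9
finger_force: 30.0
time: 6.07
tool_pos: [573.8, -233.5, 177.0]
tcp_rot: [-3.141, -0.001, 2.0]
contact_force: [0.1, 0.7, -0.5]
grip_width: 49.8
finger_force: 30.0
{'fx': 371.64829954431775, 'fy': 371.64829954431775, 'cx': 321.7471215340194, 'cy': 239.3712562377894, 'origin': array([ 543.29944076, -168.69937222,  269.37866181]), 'rotation': array([-2.66448441e-01,  4.10717483e-04,  4.29443977e-01])}
```

View pics/w1.png

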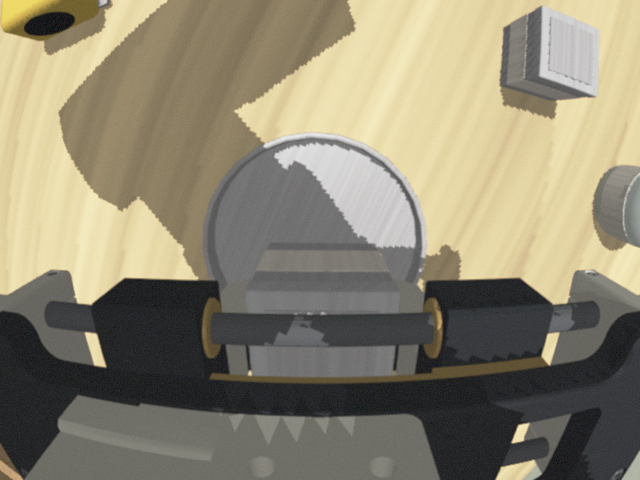

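Wrist view: the dish rim has its top at (315,134), left edge at (203,230) and right edge at (426,235). The tin hangs over the near half of the dish, and tin_b's lid is at the upper right (about 543–600, 7–97).

Run:
```python
from h import *
i=viewer.camera_info('wrist')
w=wray(i,[[315,133],[203,230],[427,235],[238,168],[390,165]],25)
f=least_squares(lambda c:np.linalg.norm(w-c,axis=1)-80,[572,-236]);print(f.x,f.fun)
w=wray(i,[[543,7],[599,28],[597,97],[541,92]],60);e=np.diff(np.vstack([w,w[:1]]),axis=0);print(w.mean(0),np.linalg.norm(e,axis=1),np.arctan2(e[:,1],e[:,0]))
```

```text
[ 570.95435576 -240.66549067] [ 1.86398239  0.20071642 -0.38357463 -1.62633802 -0.78168062]
[664.41015679 -37.80614626] [49.98349003 51.99432027 49.73897141 59.46525645] [ 0.36977277 -1.24480181 -2.62039879  1.91598341]
```

```bash
python3 -m creep '-0.002 -0.003 -0.01 0 0 0 0;0 0 -0.018 0 0 0 0;0 0 -0.02 0 0 0 0;0 0 -0.018 0 0 0 0;0 0 -0.013 0 0 0 0;0 0 -0.008 0 0 0 0;0 0 -0.004 0 0 0 0;0 0 -0.002 0 0 0 0'
python3 -m creep '0 0 -0.0005 0 0 0 0;0 0 -0.0005 0 0 0 0;0 0 0 0 0 0 0'
```

```text
time: 6.78
tool_pos: [572.0, -237.2, 83.7]
tcp_rot: [-3.141, -0.001, 1.999]
contact_force: [-0.3, -0.2, -0.7]
grip_width: 50.1
finger_force: 30.0
time: 7.03
tool_pos: [572.5, -237.8, 84.0]
tcp_rot: [3.141, 0.001, 1.999]
contact_force: [-0.0, 0.9, -0.9]
grip_width: 49.9
finger_force: 30.0
```

```bash
python3 -m creep '0 0 -0.0005 0 0 0 0;0 0 -0.0005 0 0 0 0;0 0 0 0 0 0 0;0 0 0 0 0 0 0'
python3 -m creep '0 0 0 0 0 0 75;0 0 0 0 0 0 75;0 0 0 0 0 0 75;0 0 0 0 0 0 75;0 0 0 0 0 0 75;0 0 0 0 0 0 75'
```

```text
time: 7.37
tool_pos: [572.5, -237.9, 83.3]
tcp_rot: [3.141, 0.001, 1.999]
contact_force: [-1.1, 0.3, 5.1]
grip_width: 49.7
finger_force: 30.0
time: 7.87
tool_pos: [572.1, -237.7, 82.1]
tcp_rot: [-3.142, -0.0, 1.999]
contact_force: [-0.5, 0.6, 0.4]
grip_width: 68.5
finger_force: 0.0
```

```bash
python3 -m creep '0 0 0.006 0 0 0 75;0 0 0.012 0 0 0 75;0 0 0.02 0 0 0 75;0 0 0.02 0 0 0 75;0 0 0.02 0 0 0 100;0 0 0.018 0 0 0 100;0 0 0.012 0 0 0 100;0 0 0.006 0 0 0 100'
python3 -m creep '0.006 0.013 0 0 0 -0.01 100;0.013 0.028 0 0 0 -0.015 100;0.013 0.028 0 0 0 -0.015 100;0.013 0.028 0 0 0 -0.015 100;0.013 0.028 0 0 0 -0.015 100;0.013 0.028 0 0 0 -0.015 100;0.013 0.028 0 0 0 -0.015 100;0.008 0.020 0 0 0 -0.006 100'
python3 -m creep '0 0 0 0 0 0 100;0 0 0 0 0 0 100;0 0 0 0 0 0 100'
python3 - <<'E'
from plant import readout, viewer
import cv2
i=viewer.camera_info("wrist");im=viewer.capture("wrist");cv2.imwrite("pics/w2.png",im[:,:,::-1])
print(i['origin'],i['rotation'],readout.get_obs()['tool_pos'])
E
```

```text
time: 8.53
tool_pos: [572.9, -238.1, 199.7]
tcp_rot: [3.139, 0.004, 1.999]
contact_force: [-0.3, -1.0, 0.2]
grip_width: 89.4
finger_force: 0.0
time: 9.2
tool_pos: [664.8, -34.0, 196.5]
tcp_rot: [3.141, -0.0, 1.893]
contact_force: [-0.1, -0.7, -0.6]
grip_width: 91.7
finger_force: 0.0
time: 9.45
tool_pos: [663.8, -37.2, 196.2]
tcp_rot: [-3.141, 0.0, 1.893]
contact_force: [-1.1, -1.1, 0.6]
grip_width: 91.7
finger_force: 0.0
[640.37045283  30.49198883 288.48911104] [-0.26788897  0.00058467  0.32277978] [663.75949685 -37.68890615 196.28642581]
```

View pics/w2.png

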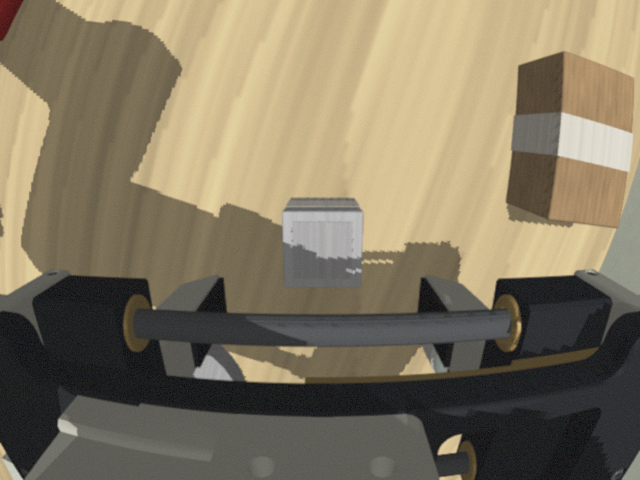

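Wrist view: tin_b's lid spans u 283–362 and v 209–287. It is aligned and centred between the pads, and needs only about a 3 mm shift toward the top of the image.

```bash
python3 -m creep '-0.001 0.0025 -0.02 0 0 0 100;0 0 -0.02 0 0 0 100;0 0 -0.02 0 0 0 100;0 0 -0.02 0 0 0 100;0 0 -0.016 0 0 0 100;0 0 -0.012 0 0 0 100;0 0 -0.008 0 0 0 100;0 0 -0.003 0 0 0 100'
python3 -m creep '0 0 0 0 0 0 100;0 0 0 0 0 0 100;0 0 0 0 0 0 40;0 0 0 0 0 0 40;0 0 0 0 0 0 40;0 0 0 0 0 0 40;0 0 0 0 0 0 40;0 0 0 0 0 0 40'
python3 -m creep '0 0 0 0 0 0 40;0 0 0 0 0 0 40;0 0 0 0 0 0 40;0 0 0 0 0 0 40;0 0 0 0 0 0 0;0 0 0 0 0 0 0;0 0 0 0 0 0 0;0 0 0 0 0 0 0'
```

```text
time: 10.17
tool_pos: [662.6, -35.0, 76.1]
tcp_rot: [-3.14, -0.001, 1.892]
contact_force: [-0.3, 0.5, -0.1]
grip_width: 91.7
finger_force: 0.0
time: 10.83
tool_pos: [663.2, -34.1, 77.4]
tcp_rot: [3.141, 0.0, 1.893]
contact_force: [-0.7, 1.2, -0.4]
grip_width: 56.6
finger_force: 0.0
time: 11.5
tool_pos: [663.1, -34.2, 77.3]
tcp_rot: [3.142, -0.0, 1.893]
contact_force: [-0.3, 0.6, 1.2]
grip_width: 49.6
finger_force: 30.0
```

```bash
python3 -m creep '0 0 0.003 0 0 0 0;0 0 0.006 0 0 0 0;0 0 0.012 0 0 0 0;0 0 0.018 0 0 0 0;0 0 0.018 0 0 0 0;0 0 0.012 0 0 0 0;0 0 0.008 0 0 0 0;0 0 0.004 0 0 0 0'
python3 -m creep '0 0 0 0 0 0 0;0 0 0 0 0 0 0;0 0 0 0 0 0 0;0 0 0 0 0 0 0'
```

```text
time: 12.17
tool_pos: [663.5, -34.3, 159.9]
tcp_rot: [3.14, 0.001, 1.893]
contact_force: [0.3, 0.8, -5.2]
grip_width: 50.1
finger_force: 30.0
time: 12.5
tool_pos: [662.7, -34.1, 157.0]
tcp_rot: [-3.14, -0.001, 1.893]
contact_force: [0.2, 0.6, -5.3]
grip_width: 49.9
finger_force: 30.0
```

tin_b weighs about 5.3 N, so it is the full one. It goes to the tray, closing along the tray's long side.

```bash
python3 -m creep '-0.005 0.006 0.004 0 0 -0.011 0;-0.011 0.015 0.004 0 0 -0.026 0;-0.0157 0.0216 0 0 0 -0.037 0;-0.0157 0.0216 0 0 0 -0.037 0;-0.0157 0.0216 0 0 0 -0.037 0;-0.0157 0.0216 0 0 0 -0.037 0;-0.0157 0.0216 0 0 0 -0.037 0;-0.0157 0.0216 0 0 0 -0.037 0'
python3 -m creep '-0.0157 0.0216 0 0 0 -0.037 0;-0.0157 0.0216 0 0 0 -0.037 0;-0.0157 0.0216 0 0 0 -0.037 0;-0.0157 0.0216 0 0 0 -0.037 0;-0.0157 0.0216 0 0 0 -0.037 0;-0.0157 0.0216 0 0 0 -0.037 0;-0.011 0.015 0 0 0 -0.026 0;-0.005 0.007 0 0 0 -0.011 0'
python3 -m creep '0 0 0 0 0 0 0;0 0 0 0 0 0 0;0 0 0 0 0 0 0'
python3 - <<'E'
from plant import readout, viewer
import cv2
i=viewer.camera_info("wrist");im=viewer.capture("wrist");cv2.imwrite("pics/w3.png",im[:,:,::-1])
E
```

```text
time: 13.17
tool_pos: [551.6, 117.6, 166.4]
tcp_rot: [-3.142, -0.0, 1.631]
contact_force: [-1.1, 1.2, -5.6]
grip_width: 49.9
finger_force: 30.0
time: 13.83
tool_pos: [440.4, 270.0, 166.5]
tcp_rot: [-3.141, -0.0, 1.375]
contact_force: [-0.2, -0.3, -5.5]
grip_width: 50.0
finger_force: 30.0
time: 14.08
tool_pos: [443.0, 267.6, 166.4]
tcp_rot: [3.141, 0.0, 1.375]
contact_force: [-0.1, -1.0, -5.8]
grip_width: 49.6
finger_force: 30.0
```

View pics/w3.png

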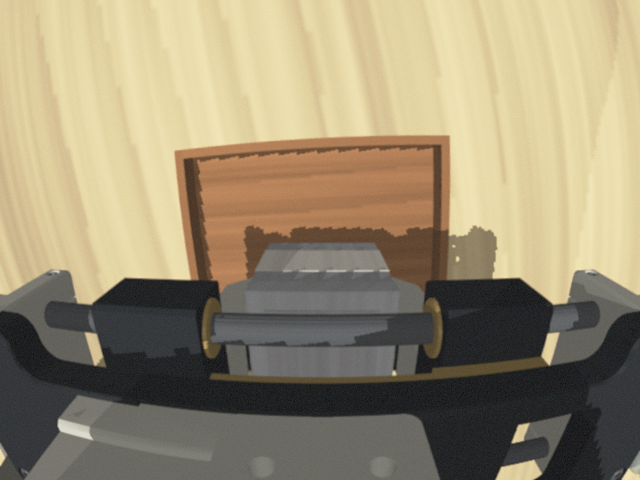

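Wrist view: the tray's far rim runs from (176,152) to (449,136), with the tin hanging over the middle.

Run:
```python
from h import *
i=viewer.camera_info('wrist')
w=wray(i,[[176,152],[449,136]],25);e=w[1]-w[0];y=np.arctan2(e[1],e[0]);print(w,np.linalg.norm(e),y)
print(w.mean(0)+65*np.array([np.sin(y),-np.cos(y)]))
```

```text
[[361.50703585 351.4030193 ]
 [537.68179423 326.33209771]] 177.94970243837446 -0.14135798579232473
[440.43671552 274.51589544]
```

```bash
python3 -m creep '-0.002 0.003 -0.008 0 0 0.04 0;0 0 -0.016 0 0 0 0;0 0 -0.018 0 0 0 0;0 0 -0.016 0 0 0 0;0 0 -0.012 0 0 0 0;0 0 -0.007 0 0 0 0;0 0 -0.004 0 0 0 0;0 0 -0.001 0 0 0 0'
python3 -m creep '0 0 -0.0005 0 0 0 0;0 0 0 0 0 0 0;0 0 0 0 0 0 0'
python3 -m creep '0 0 -0.0005 0 0 0 0;0 0 0 0 0 0 0;0 0 0 0 0 0 0'
```

```text
time: 14.8
tool_pos: [441.0, 270.6, 83.8]
tcp_rot: [-3.141, 0.0, 1.414]
contact_force: [0.1, 0.4, -4.9]
grip_width: 49.9
finger_force: 30.0
time: 15.05
tool_pos: [441.2, 271.1, 84.4]
tcp_rot: [3.14, -0.001, 1.415]
contact_force: [0.3, 0.2, -5.8]
grip_width: 49.7
finger_force: 30.0
time: 15.3
tool_pos: [440.8, 271.1, 83.5]
tcp_rot: [3.141, -0.0, 1.415]
contact_force: [-0.5, 0.1, -5.6]
grip_width: 49.5
finger_force: 30.0
```

```bash
python3 -m creep '0 0 -0.0005 0 0 0 0;0 0 0 0 0 0 0;0 0 0 0 0 0 0'
python3 -m creep '0 0 -0.0005 0 0 0 0;0 0 0 0 0 0 0;0 0 0 0 0 0 0'
```

```text
time: 15.55
tool_pos: [440.8, 271.1, 83.2]
tcp_rot: [3.141, -0.0, 1.415]
contact_force: [-1.3, -2.0, 1.5]
grip_width: 49.6
finger_force: 30.0
time: 15.8
tool_pos: [440.8, 271.1, 83.2]
tcp_rot: [3.141, -0.0, 1.415]
contact_force: [-3.5, -1.9, 7.9]
grip_width: 49.8
finger_force: 30.0
```

The force has changed sign, so the tin is standing on the tray floor. I'll release it and retreat.

```bash
python3 -m creep '0 0 0 0 0 0 75;0 0 0 0 0 0 75;0 0 0 0 0 0 75;0 0 0 0 0 0 75;0 0 0 0 0 0 75;0 0 0 0 0 0 75'
python3 -m creep '0 0 0.006 0 0 0 75;0 0 0.012 0 0 0 75;0 0 0.02 0 0 0 75;0 0 0.025 0 0 0 75;0 0 0.025 0 0 0 75;0 0 0.025 0 0 0 75;0 0 0.02 0 0 0 75;0 0 0.01 0 0 0 75'
python3 -m creep '0 0 0 0 0 0 75;0 0 0 0 0 0 75;0 0 0 0 0 0 75'
python3 - <<'E'
from plant import viewer
import cv2
cv2.imwrite("pics/end.png",viewer.capture("scene")[:,:,::-1])
E
```

```text
time: 16.3
tool_pos: [440.8, 271.0, 82.2]
tcp_rot: [3.142, 0.0, 1.415]
contact_force: [0.2, 0.1, 0.0]
grip_width: 68.8
finger_force: 0.0
time: 16.97
tool_pos: [441.5, 271.4, 228.3]
tcp_rot: [3.138, -0.002, 1.415]
contact_force: [0.2, -0.1, -0.7]
grip_width: 68.8
finger_force: 0.0
time: 17.22
tool_pos: [440.1, 270.7, 223.9]
tcp_rot: [-3.14, 0.001, 1.415]
contact_force: [0.1, -0.2, -0.5]
grip_width: 68.2
finger_force: 0.0
```

View pics/end.png

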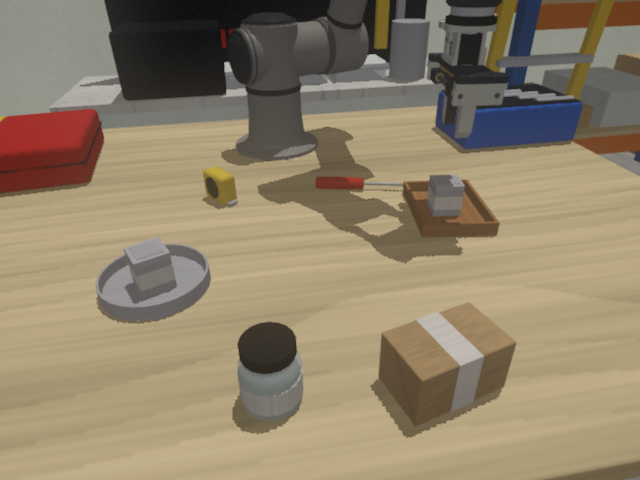

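The empty tin stands upright in the dish at (151,268), the full one upright in the tray at (446,196), and the gripper is clear of both.

```bash
python3 -c "
from plant import order
print(order.close_job())"
```

```text
the job is handed in; nothing more can be done
None
```

The job is handed in: tin_b, the full one (about 5.3 N when lifted), stands upright in the wooden tray, and tin_a, the empty one (under about 1 N), stands upright in the steel dish, with the gripper clear of both at 17 s.

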